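# Open the moisture meter's battery cover

### The job

The grain moisture meter (blue instrument with the small metal hopper) needs new batteries. Press down its orange release tab until the white battery cover springs up, then swing the cover by its black pull until it stands about upright, and let go. Leave the grey logger's cover shut and the sample jar standing where it is.

Things in the scene. Friction and masses are not known exactly. Their poses are not given: they have to be found in the camera images.
- meter: Blue moisture meter, 151 x 123 mm, 45 mm high, fixed to the bench; hopper and green switch on its rear (+x) part. Origin on its underside; +x to its rear, +y to its tab side, z up. White cover: 74 x 62 x 4 mm plate on top, x -62 to 12, y -31 to 31, hinged along y on a line through (15, 0, 47) mm; its free edge is the front (-x). Front wall at x -66.
- meter_pull (a point): Centre of the cover's black pull: a roller along y, 16 mm in diameter, 28 mm long, on a tongue at the cover's front, 110 mm from the hinge line; shut, it is at (-95, 0, 47) mm in the meter's frame, nothing below it but the bench. With the cover open by a: (15 - 110 cos a, 0, 47 + 110 sin a). Pinched on its end faces it can turn between fingers that keep pointing down. Axes turn with the cover.
- meter_tab_top (a point): Pressing point on top of the orange release tab, at (-38, 58, 40) mm in the meter's frame; flat top 30 mm (x) by 36 mm (y: 37 to 73), over a ledge at z 16. It rocks: pressed here it sinks up to 11 mm on a spring; after 5 to 6 mm (about 3 to 8 N) the cover is freed and a pin lifts it by about 0.3 rad. Let go, the tab springs back and does not catch the raised cover.
- meter_cover (a joint): Opening angle of the blue meter's battery cover, rad: about 0.04 when latched, about 0.3 when sprung up, 1.57 upright, stop at 1.75. A stiff hinge (about 1 N to move at the pull): the cover stays where it is left above 0.3.
- logger_cover (a joint): Opening angle of the cover of the bystander, a grey temperature logger with a round white dial and two yellow knobs, of the same size and with the same cover, pull and orange tab; about 0.04 latched. To be left shut.
- sample_jar: Bystander: amber glass sample jar with a yellow cap, 60 mm in diameter, 85 mm high, standing loose to one side of the instruments. Origin at the centre of its underside.
Not all that is in view belongs to the job. Leave any red look-alike of the meter alone.

How it is judged:
By the outcome, as a careful person would: the job done as asked, in the order asked, and still so for the second after the job is handed in, with the robot touching nothing.
It also fails if it takes over 42 s, if anything falls off the work surface, if the arm or the gripper's body presses on something with over 40 N, if the wrist force passes 120 N, or if a joint passes its speed limit or range.

### The arm

A 7-joint arm with a two-finger parallel gripper is mounted at the origin on the work surface. World frame = base frame: x ahead of the robot, y to its left, z up, the work surface at z = 0. Lengths are in m, angles in degrees, forces in N, time in s.
With the tool pointing down it reaches from about 0.4 to 0.85 m from the base axis. Payload 10.4 kg.
Tool frame: the origin (TCP) lies between the finger pads; the fingertips stand 25 mm ahead of it and the grasp point (between the pads) lies 6 mm ahead of it; z points along the fingers, y is the line along which they close (so a half turn about z gives the same grasp; the last joint's range is limited). The gripper opens to 87 mm and grips with 3 to 60 N. Pads are 19 mm wide; open, the fingers measure 117 mm over their backs; the gripper's body (75 mm by 190 mm) begins 51 mm behind the grasp point.
Start: joints at [64.595, 19.034, -3.707, 83.658, 1.238, 77.344, -5.071], TCP at [0.255, -0.57, 0.208] pointing down, gripper open.
Joint ranges: [-148.97, 148.97], [-28.65, 121.19], [-84.17, 76.75], [9.2, 138.47], [-72.65, 252.65], [3.7, 117.97], [-149.18, 149.18]. Speed limits (degrees/s): [127.2, 127.2, 159.86, 159.86, 180, 180, 180].

### API

Orientations are given as a 3x3 rotation matrix whose columns are the frame's x, y, z axes.
In Python, from rig import robot gives the robot as it stands. The module is installed in compiled form; this text tells all that it offers.
- The arm moves only by the tool jog_arm, never from a script. Its argument "steps" is a list of rows, each a list of 2 entries, a list of its own where there are three numbers: the shift along the world's x, y, z in mm, then the turn, a rotation vector about the world's x, y, z in rad. In form: [[[dx, dy, dz], [ax, ay, az]], ...]. A call has 1 to 10 rows; each row is the pose to reach, as a shift and turn from the pose commanded when the call began; what a row does not reach only later rows make up. A row lasts 1/8 s, in which the tool goes at most 62.5 mm and 10.7 degrees, less where a joint would pass 70% of its speed; a pose out of reach is approached as far as the arm can. A call with a gripper value outside its range is refused whole. "hand" is the closure, from -1 (fully open) to 1 (shut), so that 0 is half open, set as the call begins (left out, the last holds). The fingers move at their own pace and stop on an object; "newtons" is the grip in N (left out, the last holds). Time passes only in rows, so rows that repeat a pose let the fingers close. It gives the time, the measured TCP pose, the force, the opening and the grip force at its end, in the units of the state.
- robot.get_obs(): the state, without advancing time (a new reading comes with each control period).
- robot.get_image(name): name is "side" or "top"; returns the picture (400x640x3 uint8, blue, green, red); there is no depth.
- robot.camera_params(name): a dict with "vertical_fov" (degrees; the focal length in pixels is half the picture's height over the tangent of half this angle, whatever the lens; pixels are square), "cx", "cy" (the principal point, pixels), "D" ([k1, k2, p1, p2, k3] as OpenCV has them; the pictures are not rectified), "world_to_cam" (4x4, takes a point from world to camera coordinates). Camera axes: x right, y up, looking along -z (the intrinsics and any distortion apply to the point x, -y, -z); pixel columns grow to the right and rows downward; lengths in m; the calibration is good to about 2 mm. A picture is of the moment at which its call begins. camera_params takes no time and is no camera call.
- robot.finish_job(): hands the job in; it is judged then, once.
Trained networks look in the newest picture that a camera, given by its name, has taken for a name from the list of things; names that differ only in an ending like _2 or _b are one class to them, and where a whole thing is asked for, a point or a joint stands for the part that bears it (a point fixed in the world has none). Each returns a list of dicts, best first, with "p" (0 to 1); they miss things now and then, are a little off and sometimes report something else, mostly with a low value. They report only what shows in the picture. A call takes as long as a camera call. They do not tell look-alikes from the thing itself.
- robot.silhouettes(camera, query): "pixels" (400x640 bool, what is visible of it) and "centre" ([column, row] in pixels, amid what is visible of it).
The state is a dict: "time": time; "joints": joint angles; "qvel": joint speeds; "tau": joint torques, N m; "eef_pos": TCP position; "tool_rot": TCP orientation; "ft_force": force on the tool from outside, world axes, zero at the start; "wrist_torque": the same for the moment, N m; "grip_width": opening from 0.0 (shut) to 1.0 (fully open); "gripper_force": force on a finger pad.
Only numpy, scipy, OpenCV 4.12 (cv2) and the standard library are available. Lean on these libraries where they do the work, as an engineer would, in place of code of your own. Each camera call takes 0.05 s, during which the arm holds its last target. There are 200 camera calls.

## Working session

There is one attempt and no reset: what is moved stays moved. The work goes in short steps, Python scripts to look and compute and a tool call to move; the robot and the scene stay as the last step left them, time stands still between calls to the robot, and variables do not carry over. Pictures are saved under pics/ and viewed, at most 10 in all, crops included, and the job is handed in when it is done.

Besides the shell and the picture viewer there is one more tool, called after "Request:" as name([rows], argument=value, ...), one row to a line, values as JSON. jog_arm: Moves the arm, as the interface text tells. Its arguments: {"type":"object","properties":{"steps":{"type":"array","items":{"type":"array"}},"hand":{"type":"number"},"newtons":{"type":"number"}},"required":["steps"]}

```bash
mkdir -p pics; python3 - <<'E'
from rig import robot
import cv2
for n in("top","side"):
    cv2.imwrite(f"pics/{n}0.png",robot.get_image(n)); p=robot.camera_params(n); print(n,p)
    for q in("meter","meter_pull","meter_tab_top","sample_jar"):
        for d in robot.silhouettes(n,q): print(q,d["p"],d["centre"],d["pixels"].sum())
o=robot.get_obs();print(o["time"],o["tool_rot"],o["grip_width"])
E
```

```text
top {'vertical_fov': 56.79241659255027, 'cx': 313.5410469942037, 'cy': 200.9666145255719, 'D': array([0.02258203, 0.        , 0.        , 0.        , 0.        ]), 'world_to_cam': array([[ 6.04960059e-04, -9.99972880e-01,  7.33989548e-03,
        -1.07807351e-01],
       [ 9.96832902e-01,  1.18671366e-03,  7.95157626e-02,
        -5.36559422e-01],
       [-7.95223165e-02,  7.26854546e-03,  9.96806586e-01,
        -1.06351446e+00],
       [ 0.00000000e+00,  0.00000000e+00,  0.00000000e+00,
         1.00000000e+00]])}
meter 0.97 [474.0, 166.3] 2664
meter 0.89 [331.2, 184.1] 2250
meter_pull 0.97 [482.0, 176.4] 644
meter_pull 0.66 [339.7, 197.3] 664
meter_tab_top 0.65 [464.6, 181.5] 162
meter_tab_top 0.63 [321.9, 197.3] 164
sample_jar 0.8 [142.8, 218.9] 593
side {'vertical_fov': 49.28169363110672, 'cx': 311.833734567397, 'cy': 205.1933920786269, 'D': array([-0.09082075,  0.        ,  0.        ,  0.        ,  0.        ]), 'world_to_cam': array([[-0.97163029, -0.2355712 , -0.02099521,  0.50642583],
       [ 0.14715949, -0.67168126,  0.72607738, -0.21257695],
       [-0.18514501,  0.70238913,  0.68729239, -1.27365031],
       [ 0.        ,  0.        ,  0.        ,  1.        ]])}
meter 0.63 [304.0, 209.5] 1599
meter 0.6 [316.4, 138.5] 948
meter 0.49 [314.8, 199.3] 304
meter_pull 0.78 [322.9, 134.8] 215
meter_pull 0.53 [316.4, 199.7] 354
meter_tab_top 0.5 [312.3, 210.6] 92
sample_jar 0.98 [289.5, 353.6] 723
0.5 [[ 9.12779808e-01  4.08451979e-01  5.25639840e-05]
 [ 4.08451980e-01 -9.12779809e-01  2.57386502e-06]
 [ 4.90306435e-05  1.91204913e-05 -9.99999999e-01]] 0.9968474113596018
```

View pics/top0.png

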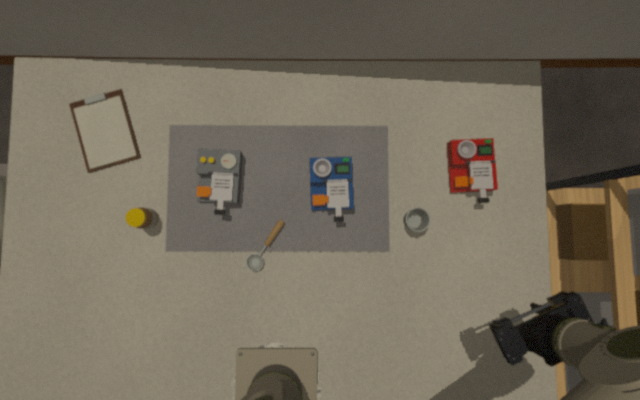

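View pics/side0.png

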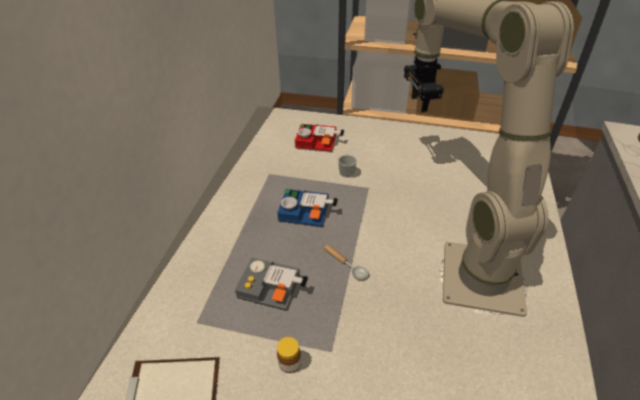

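```bash
cat > h.py <<'E'
import cv2,numpy as np
from rig import robot
def proj(n,P):
    c=robot.camera_params(n); T=c["world_to_cam"]; P=np.atleast_2d(P)
    q=(P@T[:3,:3].T+T[:3,3])*[1,-1,-1]; f=200/np.tan(np.radians(c["vertical_fov"]/2))
    return cv2.projectPoints(q,np.zeros(3),np.zeros(3),np.array([[f,0,c["cx"]],[0,f,c["cy"]],[0,0,1.]]),c["D"])[0][:,0]
def world(p,M): 
    x,y,a=p; c,s=np.cos(a),np.sin(a); M=np.atleast_2d(M)/1000
    return np.c_[x+c*M[:,0]-s*M[:,1],y+s*M[:,0]+c*M[:,1],M[:,2]]
E
python3 - <<'E'
from h import *
from scipy.optimize import least_squares
box={"top":(300,150,362,228),"side":(272,185,345,230)}
obs={};vis=[]
for n in box:
    im=cv2.imread(f"pics/{n}0.png"); x0,y0,x1,y1=box[n]; c=im[y0:y1,x0:x1]; h=cv2.cvtColor(c,cv2.COLOR_BGR2HSV)
    o=(h[...,0]<18)&(h[...,1]>170)&(h[...,2]>100)
    k=h[...,2]<45
    for nm,m in(("o",o),("k",k)):
        nn,l,s,ce=cv2.connectedComponentsWithStats(m.astype(np.uint8)); 
        for i in range(1,nn):
            if s[i,4]>8: print(n,nm,s[i],ce[i]+[x0,y0])
        if nm=="o": obs[n]=ce[1+np.argmax(s[1:,4])]+[x0,y0]
    vis.append(cv2.resize(c,(400,int(400*c.shape[0]/c.shape[1])),interpolation=cv2.INTER_CUBIC))
hh=max(v.shape[0] for v in vis)
cv2.imwrite("pics/crop.png",np.hstack([cv2.copyMakeBorder(v,0,hh-v.shape[0],0,0,0) for v in vis]))
E
```

```text
top o [ 13  45  15  10 128] [319.5390625 199.6875   ]
side o [38 21 10 13 93] [315.07526882 212.09677419]
side k [61 14  4  6 11] [334.63636364 202.        ]
```

View pics/crop.png

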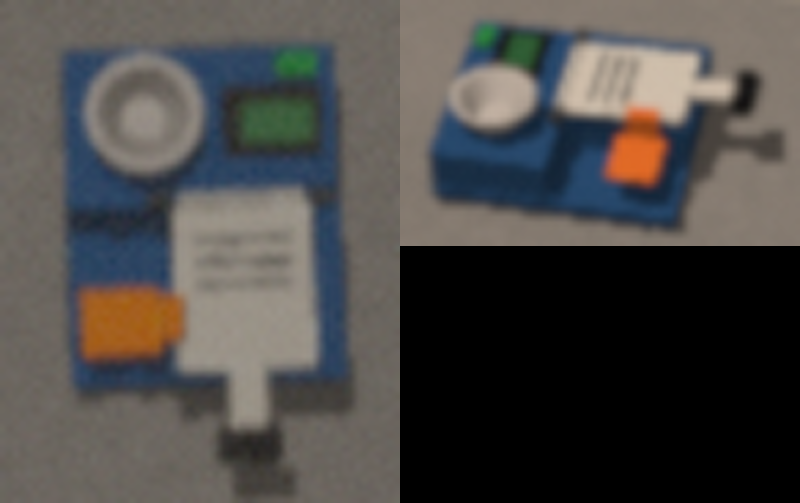

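```bash
python3 - <<'E'
from h import *
from scipy.optimize import least_squares
M=np.array([[-38,55,40],[-95,0,51],[12,31,49],[12,-31,49],[-62,-31,52],[-62,31,52]],float)
s=400/62;t=400/73
O={"top":np.array([[120,324],[250,446],[175,192],[307,188],[318,368],[180,372]])/s+[299.5,149.5],
"side":np.array([[237,158],[345,92],[160,113],[180,38],[302,50],[286,122]])/t+[271.5,184.5]}
def fit(ns): 
    r=least_squares(lambda p:np.concatenate([(proj(n,world(p,M))-O[n]).ravel() for n in ns]),[.6,-.12,0],loss="soft_l1");return r
for ns in(["top"],["side"],["top","side"]):
    r=fit(ns);print(ns,r.x,np.degrees(r.x[2]),np.round(r.fun,1))
p=r.x
print(world(p,[[-38,58,40],[-95,0,51],[15,0,47],[-38,55,40]]))
E
```

```text
['top'] [ 0.58063278 -0.1742235   0.04075985] 2.3353673457771214 [ 0.2 -0.6  0.2 -0.6 -0.7  2.   0.4  1.8  0.1 -0.5 -0.3 -0.3]
['side'] [ 0.57960606 -0.16864543  0.06037429] 3.459192273244633 [ 0.1 -0.1  0.   0.   0.5 -0.5  0.3  0.9 -0.5  0.3 -0.5 -0.4]
['top', 'side'] [ 0.58035091 -0.17291233  0.04705937] 2.6963032443292247 [-0.2 -0.3 -0.  -0.5 -1.1  2.1 -0.1  1.8 -0.3 -0.5 -0.6 -0.1 -0.1 -0.9
  0.  -0.6  0.5 -1.4  0.6  0.  -0.4 -0.4 -0.6 -1.1]
[[ 0.53966454 -0.11676414  0.04      ]
 [ 0.48545608 -0.17738132  0.051     ]
 [ 0.5953343  -0.1722067   0.047     ]
 [ 0.53980567 -0.11976082  0.04      ]]
```

Request:
jog_arm([
  [[28, 45, 0], [0, 0, -0.04]],
  [[57, 90, 0], [0, 0, -0.08]],
  [[85, 135, 0], [0, 0, -0.12]],
  [[114, 180, 0], [0, 0, -0.16]],
  [[142, 226, 0], [0, 0, -0.2]],
  [[171, 271, 0], [0, 0, -0.24]],
  [[200, 316, 0], [0, 0, -0.28]],
  [[228, 361, 0], [0, 0, -0.32]],
  [[256, 406, 0], [0, 0, -0.35]],
  [[285, 452, 0], [0, 0, -0.374]],
], hand=1, newtons=15)

```text
time: 1.75
eef_pos: [0.5411, -0.1172, 0.2086]
tool_rot: [[0.999, 0.045, 0.001], [0.045, -0.999, -0.001], [0.001, 0.001, -1.0]]
ft_force: [0.4, -1.9, 0.1]
grip_width: 0.02
gripper_force: 0.0
```

Request:
jog_arm([
  [[0, 0, -40], [0, 0, 0]],
  [[0, 0, -80], [0, 0, 0]],
  [[0, 0, -110], [0, 0, 0]],
  [[0, 0, -125], [0, 0, 0]],
  [[0, 0, -125], [0, 0, 0]],
  [[0, 0, -125], [0, 0, 0]],
])

```text
time: 2.5
eef_pos: [0.5412, -0.1187, 0.0846]
tool_rot: [[0.999, 0.047, 0.002], [0.047, -0.999, -0.001], [0.002, 0.001, -1.0]]
ft_force: [-0.1, 0.2, 0.5]
grip_width: 0.006
gripper_force: 0.0
```

```bash
python3 - <<'E'
from h import *
i=robot.get_image("side")[165:245,255:355]; j=robot.get_image("top")[140:240,280:380]
cv2.imwrite("pics/c2.png",np.hstack([cv2.resize(i,(500,400),interpolation=2),cv2.resize(j,(300,400*3//4),interpolation=2).__class__(0) if 0 else cv2.copyMakeBorder(cv2.resize(j,(300,300),interpolation=2),0,100,0,0,0)]))
E
```

```text
(no output)
```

View pics/c2.png

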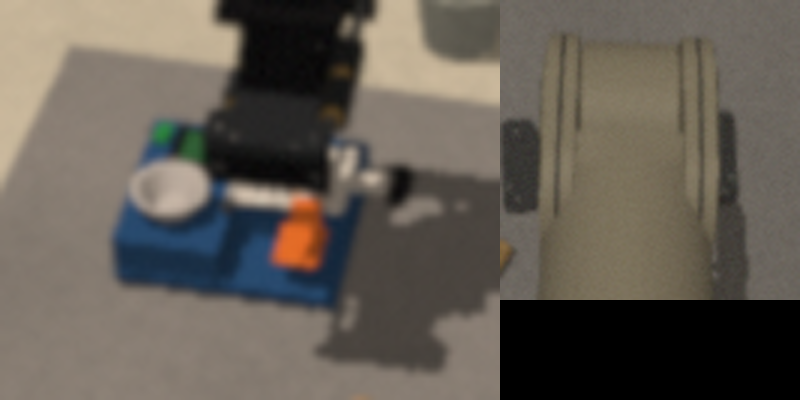

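```bash
python3 - <<'E'
from h import *
o=robot.get_obs(); e=o["eef_pos"];R=o["tool_rot"];print(e,o["grip_width"])
for d in(25,6,-45): print(d,(proj("side",(e+R[:,2]*d/1000))-[255,165])*5)
print((proj("side",world([.58035,-.1729,.047],[-38,55,40]))-[255,165])*5)
E
```

```text
[ 0.54114222 -0.11866813  0.08458733] -0.0006263857344670228
25 [[295.39744715 216.28694766]]
6 [[294.93518895 195.01759886]]
-45 [[293.6498242  135.92113308]]
[[298.345919   237.03840417]]
```

```bash
python3 - <<'E'
from h import *
g=robot.get_image("side"); x0,y0=280,140
a=cv2.resize(g[y0:y0+90,x0:x0+70],None,fx=6.5,fy=6.5,interpolation=2); a=cv2.convertScaleAbs(a,alpha=1.8,beta=25)
cv2.imwrite("pics/c3.png",a)
E
```

```text
(no output)
```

View pics/c3.png

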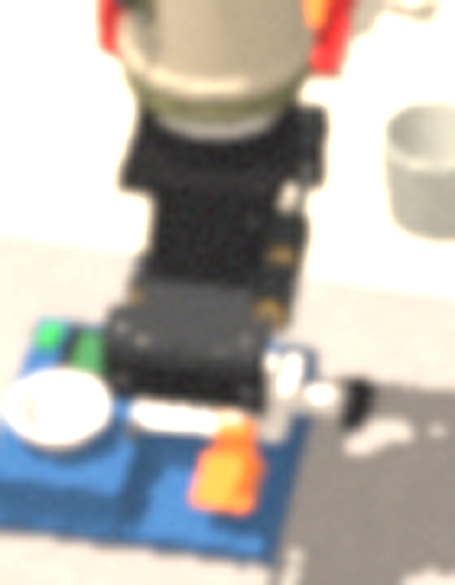

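Request:
jog_arm([
  [[0, 0, -8], [0, 0, 0]],
  [[0, 0, -15], [0, 0, 0]],
  [[0, 0, -19], [0, 0, 0]],
  [[0, 0, -21], [0, 0, 0]],
  [[0, 0, -21], [0, 0, 0]],
])

```text
time: 3.28
eef_pos: [0.5403, -0.1184, 0.0621]
tool_rot: [[0.999, 0.047, -0.0], [0.047, -0.999, 0.0], [-0.0, -0.0, -1.0]]
ft_force: [0.9, 0.5, 0.9]
grip_width: 0.009
gripper_force: 0.0
```

Request:
jog_arm([
  [[0, 0, -2], [0, 0, 0]],
  [[0, 0, -4], [0, 0, 0]],
  [[0, 0, -6], [0, 0, 0]],
  [[0, 0, -7], [0, 0, 0]],
  [[0, 0, -7], [0, 0, 0]],
])

```text
time: 3.9
eef_pos: [0.5403, -0.1185, 0.0552]
tool_rot: [[0.999, 0.047, -0.0], [0.047, -0.999, -0.0], [-0.0, 0.0, -1.0]]
ft_force: [0.5, 0.3, 0.3]
grip_width: 0.008
gripper_force: 0.0
```

```bash
python3 - <<'E'
from h import *
g=robot.get_image("side"); x0,y0=280,140
a=cv2.resize(g[y0:y0+90,x0:x0+70],None,fx=6.5,fy=6.5,interpolation=2); a=cv2.convertScaleAbs(a,alpha=1.8,beta=25)
cv2.imwrite("pics/c4.png",a)
for d in robot.silhouettes("side","meter_pull"):print(d["p"],d["centre"])
for a in(0.04,.3):print(proj("side",world([.58035,-.1729,.047],[15-110*np.cos(a),0,47+110*np.sin(a)])))
E
```

```text
0.52 [333.7, 133.4]
[[334.44500304 200.59558669]]
[[333.11868667 194.16398377]]
```

View pics/c4.png

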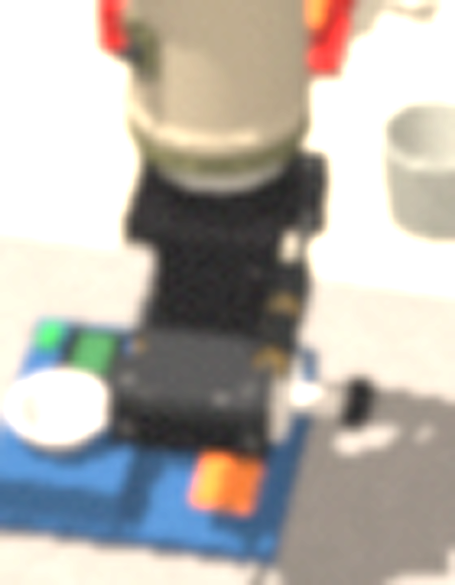

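```bash
python3 - <<'E'
from h import *
o=robot.get_obs(); e=o["eef_pos"];R=o["tool_rot"];print(e,o["ft_force"],o["joints"])
C=lambda L:np.array([e+R@(np.array(l)/1000) for l in L])
print((proj("side",C([[sx*37.5,sy*95,-45] for sx in(1,-1) for sy in(1,-1)]))-[280,140])*6.5)
print("tip",(proj("side",C([[0,0,25],[0,15,25],[0,-15,25],[0,0,-45]]))-[280,140])*6.5)
print("start tip side,top",proj("side",[.255,-.57,.183]),proj("top",[.255,-.57,.183]))
g=cv2.imread("pics/side0.png")[50:125,390:460]; t=cv2.imread("pics/top0.png")[270:375,450:600]
a=cv2.convertScaleAbs(cv2.resize(g,(400,429),interpolation=2),alpha=1.8,beta=30); b=cv2.convertScaleAbs(cv2.resize(t,(400,280),interpolation=2),alpha=2.,beta=30)
cv2.imwrite("pics/c5.png",np.hstack([a,cv2.copyMakeBorder(b,0,149,0,0,0)]))
E
```

```text
[ 0.54036497 -0.11846068  0.0553256 ] [0.65863833 1.16534351 0.38960831] [ 27.47931255  19.77529201 -23.23192156 103.48892771   9.00531108
  58.53965869 -86.55756758]
[[184.44905853 252.95443432]
 [105.12141013 510.74691436]
 [328.13466613 268.56874426]
 [262.90413925 530.18743344]]
tip [[224.00554575 485.85912984]
 [229.4562506  465.48373389]
 [218.47348308 506.53735487]
 [221.60862341 384.24202092]]
start tip side,top [[417.15341161 112.97849656]] [[504.47332539 311.52647112]]
```

View pics/c5.png

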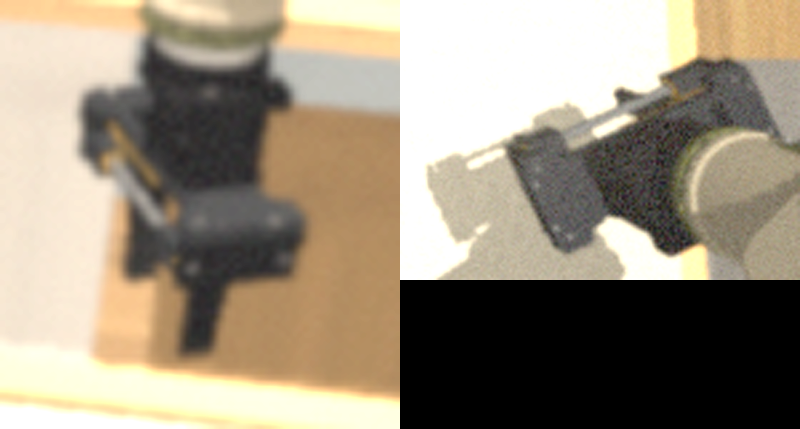

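```bash
python3 - <<'E'
from h import *
R=np.array([[.9128,.4085,0],[.4085,-.9128,0],[0,0,-1]]); e=np.array([.255,-.57,.208])
L=np.array([[0,-51,25],[0,51,25],[0,-51,-45],[0,51,-45],[0,-58,-95],[0,58,-95]])/1000.
P=e+L@R.T
print("side",((proj("side",P)-[390,50])*5.714).round())
print("top",((proj("top",P)-[450,270])*2.667+[400,0]).round())
print(proj("side",[0,0,0]),proj("top",[0,0,0.]), [proj("side",[x,y,0]) for x in(-.1,.1) for y in(-.1,.1)])
E
```

```text
side [[184. 402.]
 [128. 320.]
 [200. 304.]
 [141. 225.]
 [217. 237.]
 [148. 149.]]
top [[495. 134.]
 [596.  88.]
 [534. 154.]
 [644. 104.]
 [559. 175.]
 [692. 114.]]
[[482.27357467 276.73709967]] [[275.81526441 388.72861623]] [array([[513.68071839, 256.72956352]]), array([[519.43050796, 310.58272624]]), array([[448.96565819, 246.60129561]]), array([[447.63054349, 298.50316543]])]
```

Request:
jog_arm([
  [[0, 0, -3], [0, 0, 0]],
  [[0, 0, -6], [0, 0, 0]],
  [[0, 0, -9], [0, 0, 0]],
  [[0, 0, -9], [0, 0, 0]],
])

```text
time: 4.5
eef_pos: [0.5401, -0.1185, 0.0459]
tool_rot: [[0.999, 0.047, -0.001], [0.047, -0.999, 0.0], [-0.001, -0.0, -1.0]]
ft_force: [0.1, -0.4, 0.2]
grip_width: 0.004
gripper_force: 0.0
```

Request:
jog_arm([
  [[0, 0, -3], [0, 0, 0]],
  [[0, 0, -6], [0, 0, 0]],
  [[0, 0, -9], [0, 0, 0]],
  [[0, 0, -9], [0, 0, 0]],
])

```text
time: 5.0
eef_pos: [0.5401, -0.1185, 0.037]
tool_rot: [[0.999, 0.047, -0.0], [0.047, -0.999, 0.0], [-0.0, -0.0, -1.0]]
ft_force: [0.7, -0.3, -0.1]
grip_width: 0.006
gripper_force: 0.0
```

```bash
python3 - <<'E'
from h import *
g=robot.get_image("side"); x0,y0=280,160
a=cv2.resize(g[y0:y0+70,x0:x0+70],None,fx=8,fy=8,interpolation=2); a=cv2.convertScaleAbs(a,alpha=1.8,beta=25)
cv2.imwrite("pics/c6.png",a)
print(robot.get_obs()["ft_force"])
E
```

```text
[ 0.33309388 -0.12427904  0.29060357]
```

View pics/c6.png

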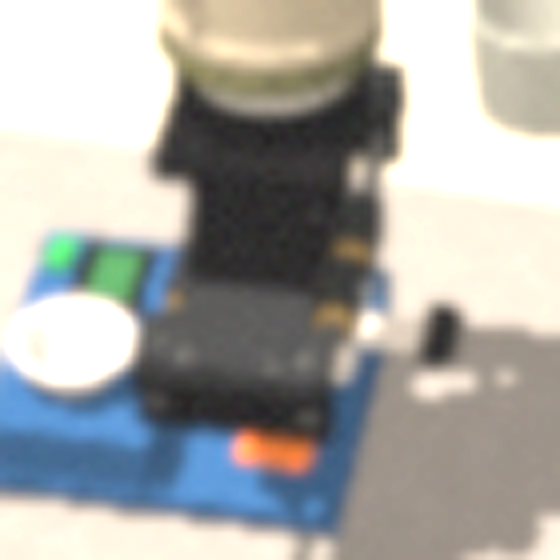

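Request:
jog_arm([
  [[0, 0, -3], [0, 0, 0]],
  [[0, 0, -6], [0, 0, 0]],
  [[0, 0, -6], [0, 0, 0]],
])

```text
time: 5.42
eef_pos: [0.5401, -0.1184, 0.0309]
tool_rot: [[0.999, 0.047, -0.001], [0.047, -0.999, 0.0], [-0.001, -0.0, -1.0]]
ft_force: [0.5, -0.6, 0.4]
grip_width: 0.007
gripper_force: 0.0
```

Request:
jog_arm([
  [[0, 0, -2], [0, 0, 0]],
  [[0, 0, -4], [0, 0, 0]],
  [[0, 0, -4], [0, 0, 0]],
])

```text
time: 5.8
eef_pos: [0.5402, -0.1185, 0.0271]
tool_rot: [[0.999, 0.047, -0.0], [0.047, -0.999, -0.0], [-0.0, 0.0, -1.0]]
ft_force: [0.3, -0.8, -0.3]
grip_width: 0.007
gripper_force: 0.0
```

Request:
jog_arm([
  [[0, 0, -2], [0, 0, 0]],
  [[0, 0, -4], [0, 0, 0]],
  [[0, 0, -4], [0, 0, 0]],
])

```text
time: 6.18
eef_pos: [0.5406, -0.1176, 0.0235]
tool_rot: [[0.999, 0.048, 0.0], [0.048, -0.999, 0.001], [0.0, -0.001, -1.0]]
ft_force: [-1.3, 3.9, 4.6]
grip_width: 0.006
gripper_force: 2.3
```

Request:
jog_arm([
  [[0, 0, -2], [0, 0, 0]],
  [[0, 0, -4], [0, 0, 0]],
  [[0, 0, -4], [0, 0, 0]],
])

```text
time: 6.55
eef_pos: [0.5406, -0.1166, 0.0195]
tool_rot: [[0.999, 0.048, 0.0], [0.048, -0.999, 0.002], [0.0, -0.002, -1.0]]
ft_force: [-2.2, 6.7, 7.0]
grip_width: 0.002
gripper_force: 4.3
```

```bash
python3 - <<'E'
from h import *
def pull():
    g=robot.get_image("side")
    r=g[175:212,322:350]; m=(r.max(2)<40).astype(np.uint8)
    n,l,s,c=cv2.connectedComponentsWithStats(m)
    for i in range(1,n):
        if s[i,4]>5: print(s[i],c[i]+[322,175])
    cv2.imwrite("pics/c7.png",cv2.convertScaleAbs(cv2.resize(g[160:230,280:350],None,fx=8,fy=8,interpolation=2),alpha=1.8,beta=25))
pull()
for a in(.04,.15,.3):print(proj("side",world([.58035,-.1729,.047],[15-110*np.cos(a),0,47+110*np.sin(a)])))
E
```

```text
[ 0  0  7 20 90] [324.48888889 182.63333333]
[ 9 16  4  6 17] [332.52941176 193.64705882]
[ 0 22  4  7 23] [323.52173913 199.43478261]
[[334.44500304 200.59558669]]
[[334.15552967 197.89235387]]
[[333.11868667 194.16398377]]
```

Request:
jog_arm([
  [[0, 0, 10], [0, 0, 0]],
  [[0, 0, 40], [0, 0, 0]],
  [[0, 0, 80], [0, 0, 0]],
  [[-15, -20, 95], [0, 0, 0]],
  [[-40, -45, 95], [0, 0, 0]],
  [[-50, -59, 95], [0, 0, 0]],
  [[-50, -59, 95], [0, 0, 0]],
])

```text
time: 7.48
eef_pos: [0.4899, -0.1786, 0.1143]
tool_rot: [[0.999, 0.044, -0.0], [0.044, -0.999, -0.001], [-0.0, 0.001, -1.0]]
ft_force: [0.4, 0.2, 0.1]
grip_width: 0.007
gripper_force: 0.0
```

Request:
jog_arm([
  [[0, 0, 0], [0, 0, 0]],
  [[0, 0, 0], [0, 0, 0]],
  [[0, 0, 0], [0, 0, 0]],
  [[0, 0, 0], [0, 0, 0]],
], hand=-0.3)

```text
time: 7.98
eef_pos: [0.4905, -0.1772, 0.1142]
tool_rot: [[0.999, 0.047, -0.0], [0.047, -0.999, 0.0], [-0.0, -0.0, -1.0]]
ft_force: [0.9, -0.7, -0.2]
grip_width: 0.373
gripper_force: 0.0
```

```bash
python3 - <<'E'
from h import *
g=robot.get_image("side")
cv2.imwrite("pics/c7.png",cv2.convertScaleAbs(cv2.resize(g[140:230,270:370],None,fx=6,fy=6,interpolation=2),alpha=1.8,beta=25))
for a in(.2,.3,.35):print((proj("side",world([.58035,-.1729,.047],[15-110*np.cos(a),0,47+110*np.sin(a)]))-[270,140])*6)
o=robot.get_obs();e=o["eef_pos"];print(e,o["grip_width"])
for s in (33,-33):print((proj("side",e+o["tool_rot"]@np.array([0,s/1000,-.014]))-[270,140])*6)
E
```

```text
[[383.35293615 339.90898599]]
[[378.71212003 324.9839026 ]]
[[375.65689873 317.54400203]]
[ 0.49044457 -0.17729681  0.1142135 ] 0.4175054794392627
[[389.08106    218.34958794]]
[[370.07569658 297.35200362]]
```

View pics/c7.png

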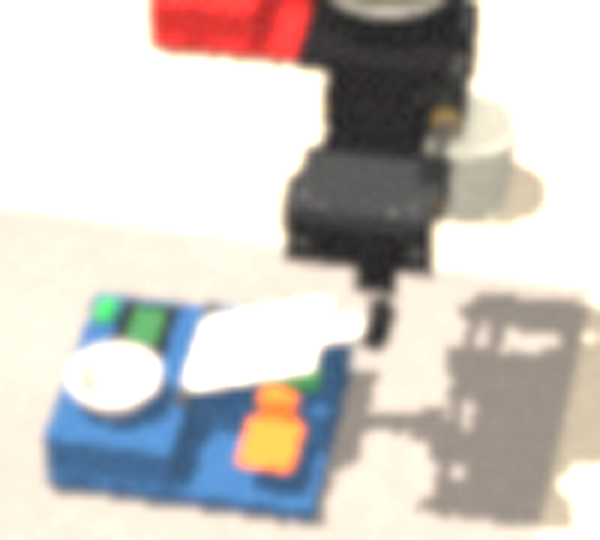

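Request:
jog_arm([
  [[0, 0, -5], [0, 0, 0]],
  [[0, 0, -20], [0, 0, 0]],
  [[0, 0, -40], [0, 0, 0]],
  [[0, 0, -55], [0, 0, 0]],
  [[0, 0, -66], [0, 0, 0]],
  [[0, 0, -66], [0, 0, 0]],
])

```text
time: 8.78
eef_pos: [0.4898, -0.1773, 0.0474]
tool_rot: [[0.999, 0.047, -0.001], [0.047, -0.999, 0.001], [-0.001, -0.001, -1.0]]
ft_force: [0.5, -0.3, -0.2]
grip_width: 0.652
gripper_force: 0.0
```

Request:
jog_arm([
  [[0, 0, 0], [0, 0, 0]],
  [[0, 0, 0], [0, 0, 0]],
  [[0, 0, 0], [0, 0, 0]],
  [[0, 0, 0], [0, 0, 0]],
  [[0, 0, 0], [0, 0, 0]],
], hand=1, newtons=12)

```text
time: 9.4
eef_pos: [0.4903, -0.1765, 0.0482]
tool_rot: [[0.999, 0.047, -0.0], [0.047, -0.999, 0.001], [-0.0, -0.001, -1.0]]
ft_force: [-0.2, 5.3, 0.5]
grip_width: 0.323
gripper_force: 12.0
```

Request:
jog_arm([
  [[4, 1, 10], [0, 0, 0]],
  [[11, 1.5, 25], [0, 0, 0]],
  [[21, 2, 38], [0, 0, 0]],
  [[32, 2.5, 50], [0, 0, 0]],
  [[45, 3, 60], [0, 0, 0]],
  [[45, 3, 60], [0, 0, 0]],
])

```text
time: 10.15
eef_pos: [0.537, -0.1747, 0.1096]
tool_rot: [[0.999, 0.047, 0.002], [0.047, -0.999, -0.001], [0.002, 0.001, -1.0]]
ft_force: [0.5, 0.6, -0.5]
grip_width: 0.324
gripper_force: 12.0
```

Request:
jog_arm([
  [[7, 0.5, 4], [0, 0, 0]],
  [[15, 1, 8], [0, 0, 0]],
  [[30, 1.5, 13], [0, 0, 0]],
  [[46, 2, 17], [0, 0, 0]],
  [[60, 3, 17.5], [0, 0, 0]],
  [[60, 3, 17.5], [0, 0, 0]],
  [[60, 3, 17.5], [0, 0, 0]],
])

```text
time: 11.02
eef_pos: [0.5951, -0.1723, 0.1256]
tool_rot: [[0.999, 0.046, -0.0], [0.046, -0.999, -0.001], [-0.0, 0.001, -1.0]]
ft_force: [0.5, -3.7, -6.8]
grip_width: 0.317
gripper_force: 12.0
```

```bash
python3 - <<'E'
from h import *
o=robot.get_obs();print(o["eef_pos"],o["grip_width"],o["ft_force"],o["gripper_force"])
E
```

```text
[ 0.59507019 -0.17229746  0.12562784] 0.3166762305153674 [ 0.54287394 -3.72734637 -6.75206586] 11.999625242315233
```

Request:
jog_arm([
  [[0, 0, -1], [0, 0, 0]],
  [[0, 0, -1], [0, 0, 0]],
  [[0, 0, -1], [0, 0, 0]],
  [[0, 0, -1], [0, 0, 0]],
  [[0, 0, -1], [0, 0, 0]],
], hand=-0.4)

```text
time: 11.65
eef_pos: [0.5954, -0.1714, 0.1249]
tool_rot: [[0.999, 0.047, 0.0], [0.047, -0.999, -0.0], [0.0, 0.0, -1.0]]
ft_force: [-0.3, -0.4, 0.2]
grip_width: 0.683
gripper_force: 0.0
```

Request:
jog_arm([
  [[0, 0, 10], [0, 0, 0]],
  [[0, 0, 40], [0, 0, 0]],
  [[0, 0, 80], [0, 0, 0]],
  [[-30, 0, 110], [0, 0, 0]],
  [[-70, -50, 110], [0, 0, 0]],
  [[-110, -95, 110], [0, 0, 0]],
  [[-150, -140, 110], [0, 0, 0]],
  [[-160, -180, 110], [0, 0, 0]],
  [[-160, -180, 110], [0, 0, 0]],
])

```text
time: 12.78
eef_pos: [0.4333, -0.355, 0.2353]
tool_rot: [[0.999, 0.041, -0.0], [0.041, -0.999, -0.001], [-0.0, 0.001, -1.0]]
ft_force: [0.2, -0.2, 0.2]
grip_width: 0.705
gripper_force: 0.0
```

```bash
python3 - <<'E'
from h import *
g=robot.get_image("side");t=robot.get_image("top")
f=lambda a:cv2.convertScaleAbs(cv2.resize(a,(400,400),interpolation=2),alpha=1.6,beta=20)
cv2.imwrite("pics/c8.png",np.hstack([f(g[140:240,260:360]),f(t[145:225,290:370])]))
for a in(1.3,1.57,1.75):
  P=world([.58035,-.1729,.047],[15-110*np.cos(a),0,47+110*np.sin(a)]);print(a,(proj("side",P)-[260,140])*4,(proj("top",P)-[290,145])*5+[400,0])
E
```

```text
1.3 [[200.11068011 137.85081649]] [[647.63548387 203.40186163]]
1.57 [[164.08041361 130.15671791]] [[645.29581297 146.08344192]]
1.75 [[140.21053394 129.32248748]] [[643.0765342  108.96418227]]
```

View pics/c8.png

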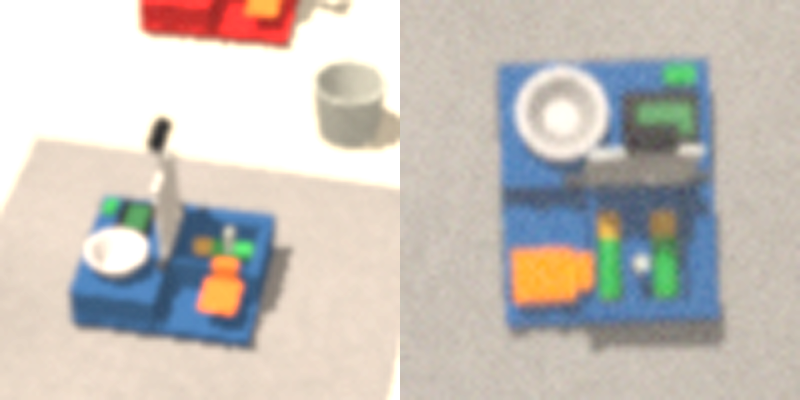

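The picture shows the cover standing upright: the pull is at about (160,135) in the side crop, where 1.57 rad predicts (164,130). The batteries are exposed and the gripper is clear.

```bash
python3 -c "
from rig import robot
print(robot.finish_job())"
```

```text
the job is handed in; nothing more can be done
None
```

The job is handed in at about 13 s on the robot's clock: the meter's tab was pressed, its cover sprang up and now stands about upright with the gripper clear, and the arm never went near the logger or the sample jar (neither was re-checked at the end).

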